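Peel the top tray off a clinging nest and hold it over the light panel

ROBOT

A 6-joint arm with a two-finger parallel gripper is mounted at the origin on a cart in front of the work surface, level with it; the furniture and walls round the work are solid. World frame = base frame: x ahead of the robot, y to its left, z up, the work surface at z = 0. Lengths are in m, angles in rad, forces in N, time in s.
With the tool pointing down it reaches from about 0.375 to 0.975 m from the base axis. Payload 3.8 kg.
Tool frame: the origin (TCP) lies at the very end of the fingers, on their centre line; the grasp point (between the pads) lies 19 mm behind it; z points along the fingers, y is the direction in which the jaws open and shut (so a half turn about z gives the same grasp; the last joint's range is limited). The gripper opens to 85 mm and grips with 20 to 120 N. Pads are 22 mm wide; open, the fingers measure 114 mm over their backs; the gripper's body (76 mm by 85 mm) begins 54 mm behind the grasp point. The pads swing forward as they close: fully open they stand 13 mm farther back than shut.
Start: joints at [1.085, 0.264, 1.604, -0, 1.274, -0.037], TCP at [0.293, 0.608, 0.231] pointing down, gripper open.
Joint ranges: [-2.63, 2.63], [-0.94, 2.18], [0.31, 2.57], [-1.31, 4.45], [0, 2.66], [-2.55, 2.55]. Speed limits (rad/s): [2.57, 2.57, 3.14, 3.14, 3.14, 3.14].

INTERFACE

Orientations are given as a rotation vector (axis times angle).
In Python, from cell import monitor, viewer, sign_off, models gives the robot as it stands. The module is installed in compiled form; this text tells all that it offers.
- The arm moves only by the tool arm_command, never from a script. Its argument "deltas" is one flat list of numbers, 6 for each row, row after row: the shift along the tool's x, y, z in m, then the turn, a rotation vector about the tool's x, y, z in rad. In form: [dx, dy, dz, ax, ay, az, dx, dy, dz, ax, ay, az, ...]. A call has 1 to 12 rows; each row is the pose to reach, as a shift and turn from the pose commanded when the call began, along the tool's axes at that moment; what a row does not reach only later rows make up. A row lasts 1/8 s, in which the tool goes at most 62.5 mm and 10.7 degrees, less where a joint would pass 70% of its speed; a pose out of reach is approached as far as the arm can. A call with a gripper value outside its range is refused whole. "grip" is the gripper command: -1 is fully open, 1 is shut, values between are in proportion, set as the call begins (left out, the last holds). The fingers move at their own pace and stop on an object; "grip_force" is the grip in N (left out, the last holds). Time passes only in rows, so rows that repeat a pose let the fingers close. It gives the time, the measured TCP pose, the force and the opening at its end, in the units of the state.
- monitor.state(): the state, without advancing time (a new reading comes with each control period).
- viewer.camera(name): name is "scene" or "top" or "wrist"; returns a dict with "frame" (400x640x3 uint8, blue, green, red), "camera_matrix" (3x3 intrinsics, pixels), "view" (4x4, takes a point from world to camera coordinates). Camera axes: x right, y down, z forward; pixel columns grow to the right and rows downward; lengths in m; the calibration is good to about 2 mm. A picture is of the moment at which its call begins. There is no depth.
- sign_off(): hands the job in, once; it reports no verdict.
Trained networks look in a picture, given as the dict that the camera call returned (one of the last four; its "shot" number tells which), for a name from the list of things; names that differ only in an ending like _2 or _b are one class to them, and where a whole thing is asked for, a point or a joint stands for the part that bears it (a point fixed in the world has none). Each returns a list of dicts, best first, with "p" (0 to 1); they miss things now and then, are a little off and sometimes report something else, mostly with a low value. They report only what shows in the picture. A call takes as long as a camera call.
- models.search_frame(target, picture): "point" ([x, y, z] in m, in the coordinates of the camera as it stood for that picture, good to about 4 mm: the middle of the surface that is visible of it).
- models.tip_of(target, picture): "point" ([x, y, z] in m, in the coordinates of the camera as it stood for that picture, good to about 4 mm: a listed point, or the origin of a listed thing).
The state is a dict: "t": time; "q": joint angles; "joint_vel": joint speeds; "tau": joint torques, N m; "position": TCP position; "eef_rot": TCP orientation; "force": force on the tool from outside, world axes, zero at the start; "wrist_torque": the same for the moment, N m; "gripper_width": finger opening in m.
Only numpy, scipy, OpenCV 4.12 (cv2) and the standard library are available. Lean on these libraries where they do the work, as an engineer would, in place of code of your own. Each camera call takes 0.05 s, during which the arm holds its last target.

TASK

Take the blue tray by its upright corner tab and peel it off the nested stack of trays, lifting that corner first while the far corner still rests on the stack, so that the white trays and their grey holder stay standing where they are and nothing else on the bench is disturbed. Then present the blue tray: hold it about level, right way up, over the middle of the light panel and some 12 cm above it, touching neither panel nor anything else, and finish still holding it there.

Things in the scene. Friction and masses are not known exactly. Their poses are not given: they have to be found in the camera images.
- tray: loose blue formed tray, about 70 g, the top of the stack: flange 140 (x) x 110 (y) x 4 mm round a six-pocket hollow 22 mm deep. Origin: centre of the flange's underside; z points up out of the open side. The pull tab stands at its (-x, +y) corner. At the start it sits in the stack, axes along the stack's, origin 52 mm above the stack's.
- tab (a point): grip point in the blue tray's pull tab, at (-75.7, 60.7, 29) mm in the tray frame, axes as the tray's. The tab is a solid upright plate 10 mm thick, 30 mm long, its top 11 mm above this point, its foot 29 mm below at the flange's underside. Its length runs along (-1, 1, 0) in the tray frame; pinch it from above across (1, 1, 0).
- far_corner (a point): flange corner diagonally opposite the tab, at (70, -55, 0) mm in the tray frame. The tray clings: four spring catches each hold its edge down with about 2.5 N until the edge there has risen some 5 mm. A level straight lift pulls on all four at once and can raise the whole stack; turning the tray up about this corner by about 0.3 rad frees them one by one, then it lifts away.
- stack: what must stay: weighted grey holder (foot 170 x 144 x 12 mm) with two white trays of the same shape, one loose thing of 0.9 kg. Origin: centre of its underside; z up. The upper white tray has a like white tab, 9 mm lower, at the (+x, -y) corner: not to be pulled. Grey catch posts, 16 mm in x, 10 mm in y, at x = +-30, y = +-64 mm, reach 70 mm above the bench.
- light_panel: inspection light panel, a flat black frame with a white face, 200 (x) x 160 (y) x 14 mm high, fixed to the bench. Origin: centre of its underside; its middle is above the origin.
- beaker: glass beaker, 74 mm wide, 93 mm high, at the back; leave alone. Origin: centre of its underside.
- petri_a: petri dish, 58 mm wide, 15 mm high, at the left; leave alone. Origin: centre of its underside.
- petri_b: petri dish, 58 mm wide, 15 mm high, at the left; leave alone. Origin: centre of its underside.
- timer: white digital timer, 64 x 70 x 20 mm, at the back right; leave alone. Origin: centre of its underside.
- marker_red: marker pen, 145 mm long, 15 mm thick, red, at the back; leave alone. Origin: centre of its underside.

How it is judged:
On the way, in this order (a step that is already met when the one before it is completed fails the run):
1. the tab corner is lifted (tray tilted over 0.1 rad) while the far corner still lies within 8 mm of its seat (angle between the z axis of tray and the z axis of stack, either way round above 0.1 rad and z of far_corner in the frame of stack below 0.06 m), for 0.1 s.
2. the blue tray is off the stack and well above it (contact force between tray and stack below 0.05 N and height (world z) of each of far_corner, tray above 0.085 m), for 0.1 s.
At the end, for the whole second after the job is handed in: Blue tray still and in the fingers, centre within 50 mm of the panel's middle sideways, 80 to 220 mm above the bench, level within 0.4 rad, touching neither panel nor stack; the stack upright on the bench and every bystander, all within 30 mm of their places (horizontal distance between tray and light_panel below 0.05 m and height (world z) of tray between 0.08 and 0.22 m and angle between tray's own z axis and vertical below 0.4 rad and contact force between tray and the fingers above 1 N and contact force between tray and stack below 0.05 N and contact force between tray and light_panel below 0.05 N and linear speed of tray below 0.03 m/s and angular speed of tray below 0.3 rad/s and distance of each of stack, beaker, petri_a, petri_b, timer, marker_red from where it was at the start of the episode below 0.03 m and angle between stack's own z axis and vertical below 0.05 rad and height (world z) of stack below 0.01 m); the arm keeps its last pose, push and grip.
It fails at once if the stack beneath is lifted, tipped or dragged (over 30 mm, or leaning over 0.2 rad) (distance of stack from where it was at the start of the episode above 0.03 m or angle between stack's own z axis and vertical above 0.2 rad).
It fails at once if a bystander is disturbed (moved over 30 mm) (distance of any of beaker, petri_a, petri_b, timer, marker_red from where it was at the start of the episode above 0.03 m).
It also fails if it takes over 51 s, if anything falls off the work surface, if the arm or the gripper's body presses on something with over 40 N, if the wrist force passes 120 N, or if a joint passes its speed limit or range.

## Working session

There is one attempt and no reset: what is moved stays moved. The work goes in short steps, Python scripts to look and compute and a tool call to move; the robot and the scene stay as the last step left them, time stands still between calls to the robot, and variables do not carry over. Pictures are saved under pics/ and viewed, and the job is handed in when it is done.

Besides the shell and the picture viewer there is one more tool, called after "Call:" by a JSON object that holds its "op" and its "data", one argument or row to a line. arm_command: Moves the arm, as the interface text tells. Its arguments: {"type":"object","properties":{"deltas":{"type":"array","items":{"type":"number"}},"grip":{"type":"number"},"grip_force":{"type":"number"}},"required":["deltas"]}

```bash
mkdir -p pics
cat > h.py <<'E'
import numpy as np, cv2
from cell import monitor, viewer, sign_off, models
from scipy.spatial.transform import Rotation as R
def w(pic,p):
    V=np.array(pic["view"]); return np.linalg.inv(V)@np.r_[p,1]
def proj(pic,p):
    V=np.array(pic["view"]);c=(V@np.r_[p,1])[:3];u=np.array(pic["camera_matrix"])@c;return u[:2]/u[2]
E
python3 - <<'E'
from h import *
print(monitor.state())
for n in ["scene","top","wrist"]:
    p=viewer.camera(n); cv2.imwrite(f"pics/{n}0.png",p["frame"])
    for t in ["tray","tab","far_corner","stack","light_panel"]:
        for d in models.tip_of(t,p)[:2]: print(n,t,round(d["p"],2),np.round(w(p,d["point"])[:3],4),np.round(proj(p,w(p,d["point"])[:3])))
E
```

```text
{'t': 0.0, 'q': array([ 1.08510115e+00,  2.64765899e-01,  1.60540029e+00,  1.26185187e-05,
        1.27367533e+00, -3.68753408e-02]), 'joint_vel': array([ 0.00031388,  0.00037306,  0.0008456 ,  0.0001099 , -0.00062307,
        0.00113459]), 'tau': array([ 6.31260937e-04, -5.15125179e+01, -3.67307711e+01, -3.67366674e-04,
        1.28690896e-02, -1.67668298e-05]), 'position': array([0.29252329, 0.60750477, 0.22993923]), 'eef_rot': array([-0.69897551, -3.06223824,  0.00340707]), 'force': array([0.19375536, 0.60484501, 0.09877867]), 'wrist_torque': array([-0.02581709, -0.0304224 , -0.00088548]), 'gripper_width': 0.08533075664840233}
scene tray 0.65 [0.5296 0.2084 0.0544] [284. 201.]
scene tab 0.96 [0.4309 0.226  0.0823] [243. 202.]
scene far_corner 0.75 [0.619  0.2014 0.0564] [315. 190.]
scene far_corner 0.51 [0.5278 0.216  0.0018] [283. 213.]
scene stack 0.93 [0.527  0.2125 0.002 ] [284. 214.]
scene stack 0.49 [0.5294 0.2082 0.0544] [284. 201.]
scene light_panel 0.77 [ 0.6031 -0.0918 -0.0029] [370. 288.]
top tray 0.56 [0.5263 0.214  0.0504] [282. 238.]
top tab 0.65 [0.4297 0.2233 0.0827] [276. 280.]
top far_corner 0.56 [0.6137 0.2044 0.05  ] [287. 202.]
top light_panel 0.66 [ 0.6032 -0.0966 -0.0027] [404. 211.]
top light_panel 0.52 [ 0.764  -0.1447 -0.0026] [420. 152.]
```

View pics/scene0.png

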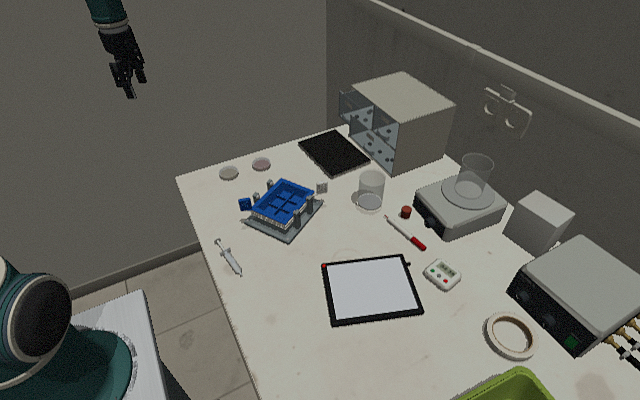

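View pics/top0.png

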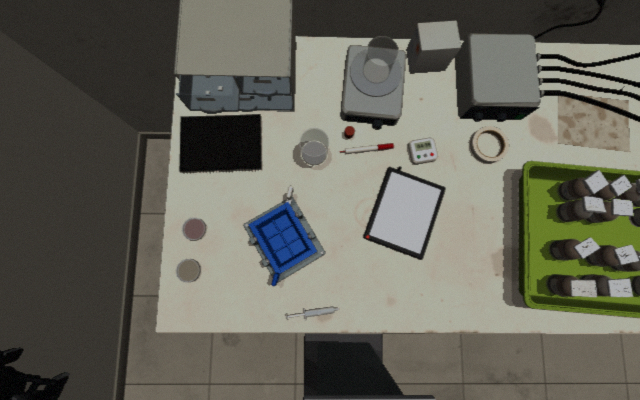

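View pics/wrist0.png

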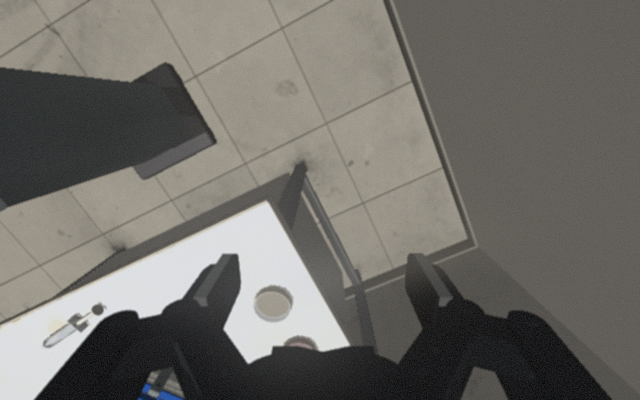

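The scene view shows the blue tray around (284,203), its tab at about (245,204) and the white tab at about (321,187). In the top view the panel is centred near (404,211) and the blue tab near (276,279). Next I'll overlay a model of the tray and work out the first move.

```bash
cat >> h.py <<'E'
def tooltarget(p,Rt,st=None):
    st=st or monitor.state()
    R0=R.from_rotvec(st["eef_rot"])
    d=R0.inv().apply(np.array(p)-st["position"]); return np.round(d,4),np.round((R0.inv()*Rt).as_rotvec(),4)
def down(yaw): # tool y along world angle yaw (deg), z down
    a=np.radians(yaw); y=np.array([np.cos(a),np.sin(a),0]); z=np.array([0,0,-1.]); x=np.cross(y,z)
    return R.from_matrix(np.c_[x,y,z])
def overlay(pic,o,yaw,fn,crop,s=4,panel=None):
    im=pic["frame"].copy(); x0,y0,x1,y1=crop
    im=cv2.resize(im[y0:y1,x0:x1],None,fx=s,fy=s,interpolation=cv2.INTER_CUBIC)
    M=R.from_euler("z",yaw,degrees=True).as_matrix()
    def line(P,c):
        q=[np.round((proj(pic,M@(np.array(p)/1000)+o)+0.5-[x0,y0])*s).astype(int) for p in P]
        cv2.polylines(im,[np.array(q)],False,c,1)
    line([(-70,-55,4),(70,-55,4),(70,55,4),(-70,55,4),(-70,-55,4)],(0,255,255))
    line([(-85,-72,-40),(85,-72,-40),(85,72,-40),(-85,72,-40),(-85,-72,-40)],(0,255,0))
    line([(-75.7+10.6,60.7-10.6,40),(-75.7-10.6,60.7+10.6,40)],(0,0,255)); line([(-75.7,60.7,0),(-75.7,60.7,40)],(0,0,255))
    cv2.imwrite(fn,im)
E
python3 - <<'E'
from h import *
st=monitor.state(); print(R.from_rotvec(st["eef_rot"]).as_matrix().round(3))
for n,c in [("scene",(210,150,350,260)),("top",(220,175,350,295))]:
    p=viewer.camera(n); overlay(p,np.array([.528,.211,.052]),31.7,f"pics/{n}1.png",c,5)
for yw in (76.5,256.5): print(yw,tooltarget([.43,.225,.17],down(yw)))
E
```

```text
[[-0.901  0.434  0.   ]
 [ 0.434  0.901  0.   ]
 [ 0.     0.    -1.   ]]
76.5 (array([-0.2898, -0.2857,  0.0613]), array([ 0.    ,  0.    , -0.2131]))
256.5 (array([-0.2898, -0.2857,  0.0613]), array([ 0.0000e+00, -1.0000e-04,  2.9285e+00]))
```

View pics/scene1.png

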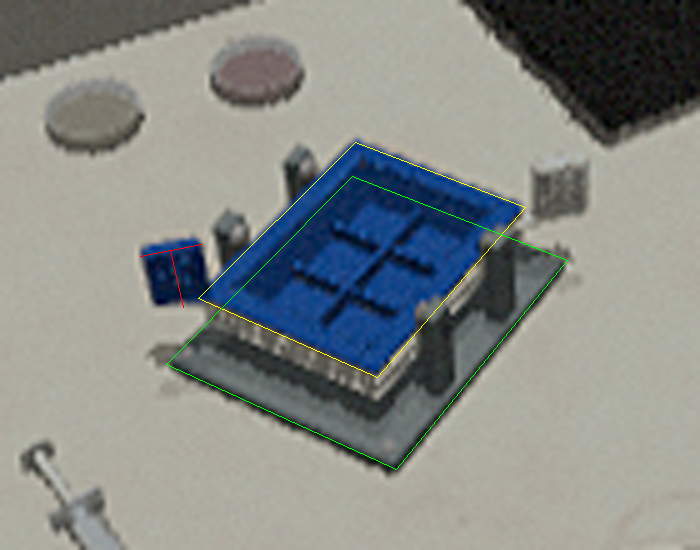

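View pics/top1.png

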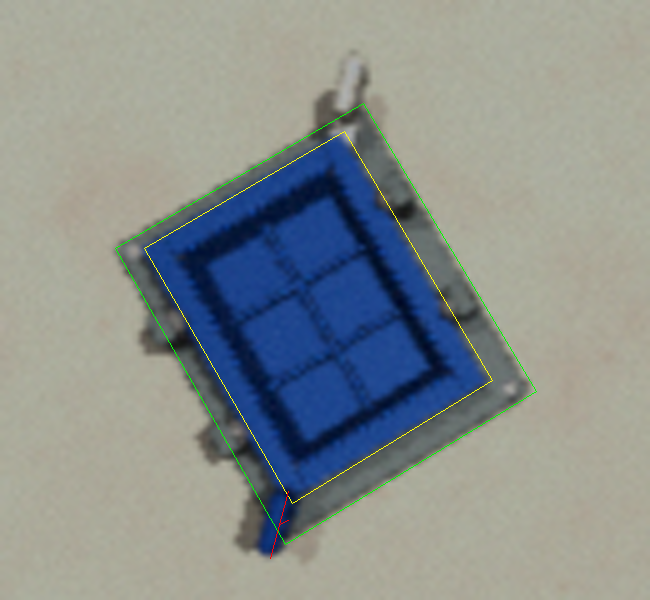

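Call:
{"op": "arm_command", "data": {
  "deltas": [-0.03, -0.03, 0, 0, 0, 0, -0.065, -0.065, 0, 0, 0, -0.03, -0.1, -0.1, 0, 0, 0, -0.07, -0.14, -0.14, 0, 0, 0, -0.1, -0.18, -0.18, 0, 0, 0, -0.14, -0.22, -0.22, 0.01, 0, 0, -0.18, -0.26, -0.26, 0.02, 0, 0, -0.21, -0.285, -0.28, 0.03, 0, 0, -0.213, -0.29, -0.286, 0.035, 0, 0, -0.213, -0.29, -0.286, 0.035, 0, 0, -0.213]
}}

```text
t: 2.25
position: [0.4298, 0.2246, 0.1961]
eef_rot: [-0.371, -3.119, -0.0]
force: [-0.2, 1.3, 0.3]
gripper_width: 0.0854
```

The overlay fits to within 1–2 mm. Now I'll check with the wrist camera from above.

Run:
```python
from h import *
p=viewer.camera("wrist"); overlay(p,np.array([.528,.211,.052]),31.7,"pics/w2.png",(0,0,640,400),1)
for t in ["tray","tab"]:
    for d in models.tip_of(t,p)[:2]: print(t,round(d["p"],2),np.round(w(p,d["point"])[:3],4),np.round(proj(p,w(p,d["point"])[:3])))
p=viewer.camera("top"); overlay(p,np.array([.528,.211,.052]),31.7,"pics/t2.png",(220,175,350,295),5)
```

```text
tray 0.61 [0.5281 0.2142 0.052 ] [333. 268.]
tab 0.87 [0.4341 0.2282 0.0878] [327. 200.]
```

View pics/w2.png

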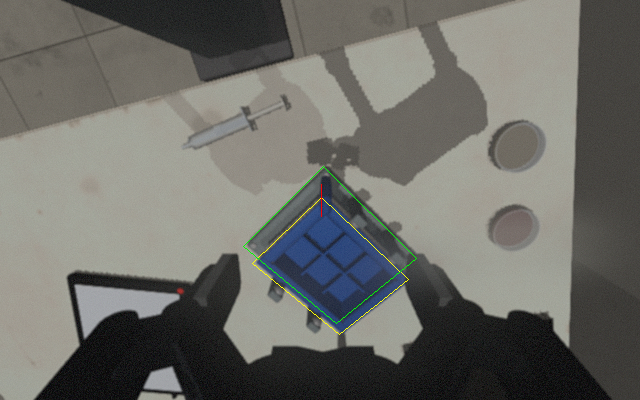

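View pics/t2.png

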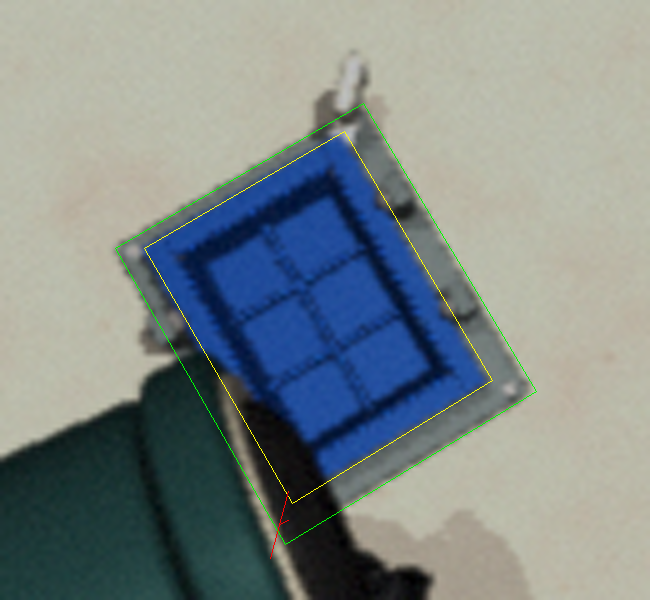

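Call:
{"op": "arm_command", "data": {
  "deltas": [-0.001, 0.001, 0.04, 0, 0, 0, -0.0015, 0.0015, 0.08, 0, 0, 0, -0.0015, 0.0015, 0.09, 0, 0, 0, -0.0015, 0.0015, 0.09, 0, 0, 0]
}}

```text
t: 2.95
position: [0.4316, 0.2262, 0.1063]
eef_rot: [-0.368, -3.119, 0.001]
force: [0.5, 0.6, -0.3]
gripper_width: 0.0855
```

Run:
```python
from h import *
st=monitor.state(); print(st["position"],st["eef_rot"],st["force"])
p=viewer.camera("wrist"); overlay(p,np.array([.528,.2137,.052]),31.7,"pics/w3.png",(0,0,640,400),1)
overlay(p,np.array([.528,.2137,.052]),31.7,"pics/w3b.png",(220,90,440,260),3.5)
print(np.linalg.inv(p["view"]).round(3)); print(p["camera_matrix"])
for t in ["tray","tab","light_panel"]:
    for d in models.tip_of(t,p)[:2]: print(t,round(d["p"],2),np.round(w(p,d["point"])[:3],4),np.round(proj(p,w(p,d["point"])[:3])))
p=viewer.camera("scene"); overlay(p,np.array([.528,.2137,.052]),31.7,"pics/s3.png",(210,150,350,260),5)
```

```text
[0.43157017 0.22621554 0.10628431] [-3.67944710e-01 -3.11913573e+00  7.35970184e-04] [ 0.53057577  0.61917772 -0.29235402]
[[ 0.231  0.924  0.305  0.353]
 [ 0.973 -0.219 -0.074  0.246]
 [-0.001  0.314 -0.949  0.251]
 [ 0.     0.     0.     1.   ]]
[[288.12831386   0.         322.52024652]
 [  0.         288.12831386 198.6104923 ]
 [  0.           0.           1.        ]]
tray 0.89 [0.5311 0.2149 0.0513] [336. 326.]
tab 0.71 [0.4317 0.227  0.0834] [323. 237.]
```

View pics/w3b.png

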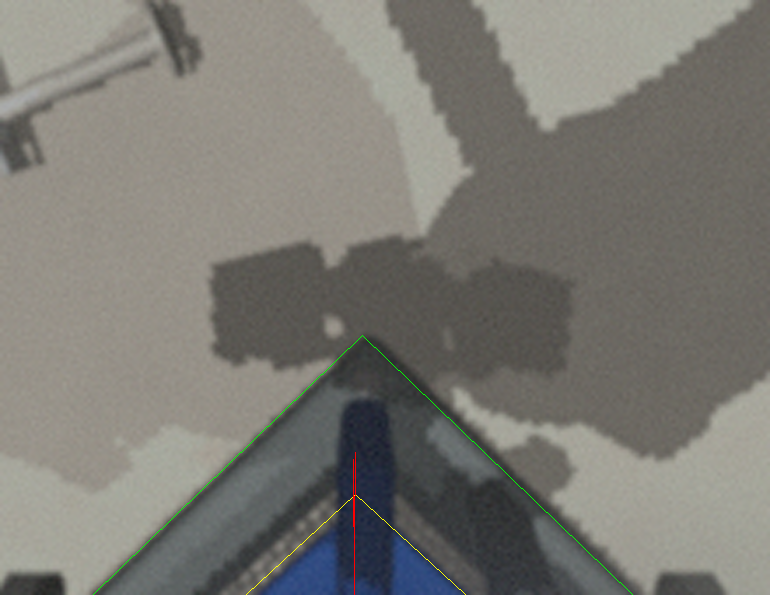

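View pics/s3.png

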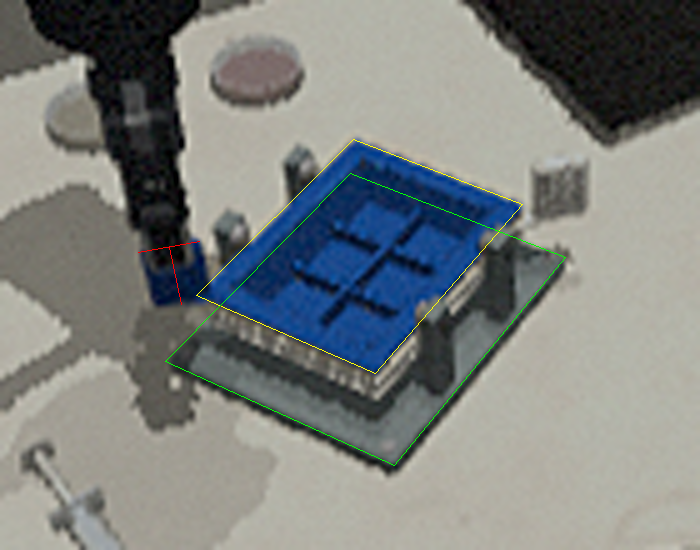

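View pics/w3.png

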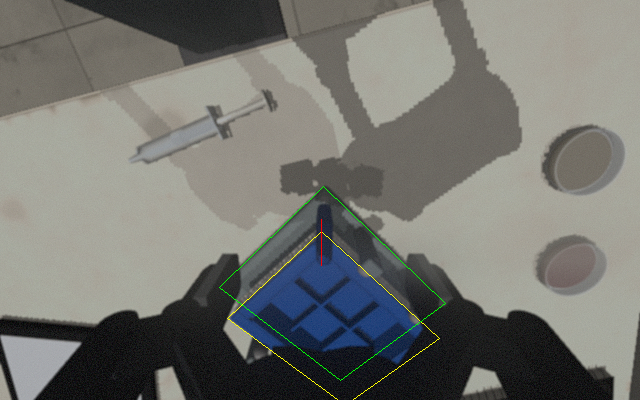

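Call:
{"op": "arm_command", "data": {
  "deltas": [0, 0, 0.02, 0, 0, 0, 0, 0, 0.04, 0, 0, 0, 0, 0, 0.043, 0, 0, 0, 0, 0, 0.043, 0, 0, 0]
}}

```text
t: 3.7
position: [0.4323, 0.2259, 0.064]
eef_rot: [0.37, 3.119, 0.001]
force: [0.2, 0.2, 0.1]
gripper_width: 0.0857
```

Call:
{"op": "arm_command", "data": {
  "deltas": [0, 0, 0, 0, 0, 0, 0, 0, 0, 0, 0, 0, 0, 0, 0, 0, 0, 0, 0, 0, 0, 0, 0, 0, 0, 0, 0, 0, 0, 0, 0, 0, 0, 0, 0, 0, 0, 0, 0, 0, 0, 0, 0, 0, 0, 0, 0, 0],
  "grip": 1,
  "grip_force": 70
}}

```text
t: 4.7
position: [0.4321, 0.2259, 0.0636]
eef_rot: [0.37, 3.119, 0.0]
force: [-1.7, -0.0, 4.5]
gripper_width: 0.0089
```

Run:
```python
from h import *
st=monitor.state(); print(st["t"],st["position"],st["eef_rot"],st["force"],st["wrist_torque"],st["gripper_width"],st["q"])
p=viewer.camera("wrist"); cv2.imwrite("pics/w4.png",p["frame"])
p=viewer.camera("scene"); overlay(p,np.array([.528,.2137,.052]),31.7,"pics/s4.png",(210,150,350,260),5)
```

```text
4.7 [0.43205813 0.22587833 0.06355551] [3.69519793e-01 3.11944851e+00 4.04577738e-04] [-1.66389624 -0.02254047  4.46494759] [-0.00288031  0.16114897 -0.02301149] 0.008914865184820249 [ 4.30590325e-01  8.27408597e-02  2.15375811e+00  5.78708497e-05
  9.04674121e-01 -9.04427102e-01]
```

View pics/w4.png

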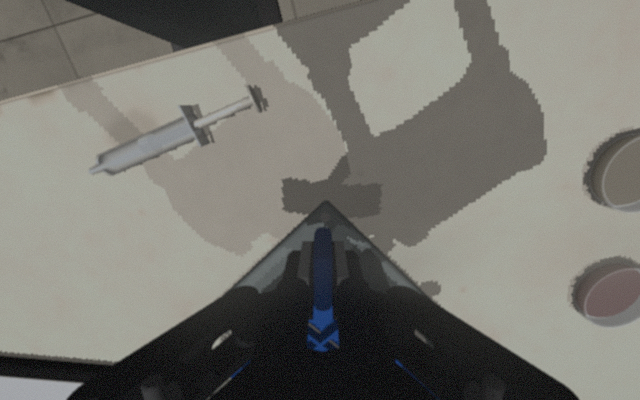

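View pics/s4.png

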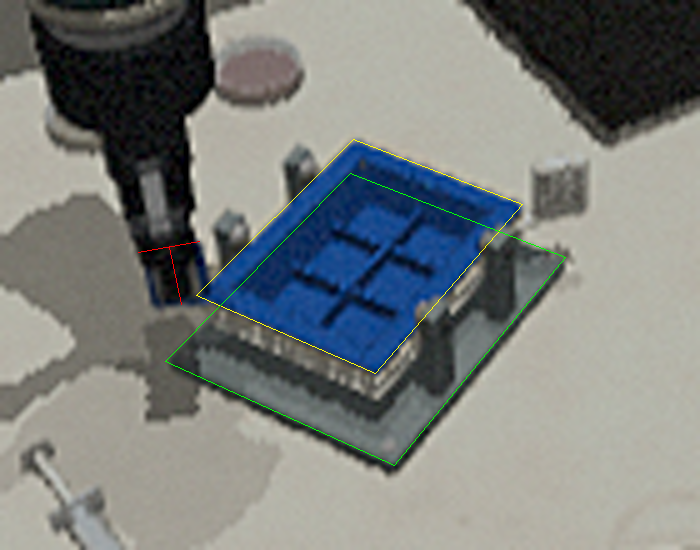

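Run:
```python
from h import *
st=monitor.state(); R0=R.from_rotvec(st["eef_rot"]); P=st["position"]
far=np.array([.6168,.2042,.052]); a=np.array([.117,.993,0])
for th in np.arange(.025,.451,.025):
    r=R.from_rotvec(a*th); t=far+r.apply(P-far)
    print(round(th,3),*(x.tolist() for x in tooltarget(t,r*R0,st)))
```

```text
0.025 [-0.0003, 0.0, -0.0046] [0.003, 0.0248, 0.0]
0.05 [-0.0008, 0.0001, -0.0093] [0.0059, 0.0496, 0.0]
0.075 [-0.0014, 0.0002, -0.0139] [0.0089, 0.0745, 0.0]
0.1 [-0.0021, 0.0003, -0.0185] [0.0118, 0.0993, 0.0]
0.125 [-0.0029, 0.0003, -0.0231] [0.0148, 0.1241, 0.0]
0.15 [-0.0038, 0.0005, -0.0277] [0.0177, 0.1489, 0.0]
0.175 [-0.0048, 0.0006, -0.0322] [0.0207, 0.1737, 0.0]
0.2 [-0.006, 0.0007, -0.0367] [0.0237, 0.1986, 0.0001]
0.225 [-0.0072, 0.0009, -0.0412] [0.0266, 0.2234, 0.0001]
0.25 [-0.0086, 0.001, -0.0457] [0.0296, 0.2482, 0.0001]
0.275 [-0.0101, 0.0012, -0.0501] [0.0325, 0.273, 0.0001]
0.3 [-0.0117, 0.0014, -0.0544] [0.0355, 0.2979, 0.0001]
0.325 [-0.0133, 0.0016, -0.0588] [0.0384, 0.3227, 0.0001]
0.35 [-0.0151, 0.0018, -0.0631] [0.0414, 0.3475, 0.0001]
0.375 [-0.0171, 0.002, -0.0673] [0.0443, 0.3723, 0.0001]
0.4 [-0.0191, 0.0023, -0.0715] [0.0473, 0.3971, 0.0001]
0.425 [-0.0212, 0.0025, -0.0757] [0.0503, 0.422, 0.0001]
0.45 [-0.0234, 0.0028, -0.0797] [0.0532, 0.4468, 0.0001]
```

Call:
{"op": "arm_command", "data": {
  "deltas": [-0.0003, 0, -0.0046, 0.003, 0.025, 0, -0.0008, 0.0001, -0.0093, 0.006, 0.05, 0, -0.0014, 0.0002, -0.0139, 0.009, 0.0745, 0, -0.0021, 0.0003, -0.0185, 0.012, 0.0993, 0, -0.0029, 0.0003, -0.0231, 0.015, 0.124, 0, -0.0038, 0.0005, -0.0277, 0.018, 0.149, 0, -0.0048, 0.0006, -0.0322, 0.021, 0.174, 0, -0.006, 0.0007, -0.0367, 0.024, 0.1986, 0, -0.006, 0.0007, -0.0367, 0.024, 0.1986, 0]
}}

```text
t: 5.92
position: [0.4388, 0.2253, 0.1003]
eef_rot: [-0.346, -2.922, -0.0]
force: [-1.7, 3.3, -0.3]
gripper_width: 0.0082
```

Run:
```python
from h import *
st=monitor.state(); print(st["t"],st["position"],st["eef_rot"],st["force"],st["wrist_torque"],st["gripper_width"],st["q"])
p=viewer.camera("scene"); overlay(p,np.array([.528,.2137,.052]),31.7,"pics/s5.png",(210,150,350,260),5)
for t in ["tray","tab","far_corner","stack"]:
    for d in models.tip_of(t,p)[:2]: print(t,round(d["p"],2),np.round(w(p,d["point"])[:3],4))
```

```text
5.925 [0.43878907 0.22526581 0.10025639] [-3.46028022e-01 -2.92168275e+00 -3.06570201e-04] [-1.70550071  3.27358038 -0.27164113] [0.67072862 0.15010066 0.36399469] 0.008195699778124486 [ 0.35927208  0.15981449  2.00106673  0.09962809  1.16014285 -1.02377356]
tray 0.85 [0.5301 0.2108 0.0699]
tab 0.94 [0.4419 0.2244 0.1212]
far_corner 0.87 [0.6192 0.2047 0.0557]
stack 0.74 [0.5283 0.2157 0.0031]
```

View pics/s5.png

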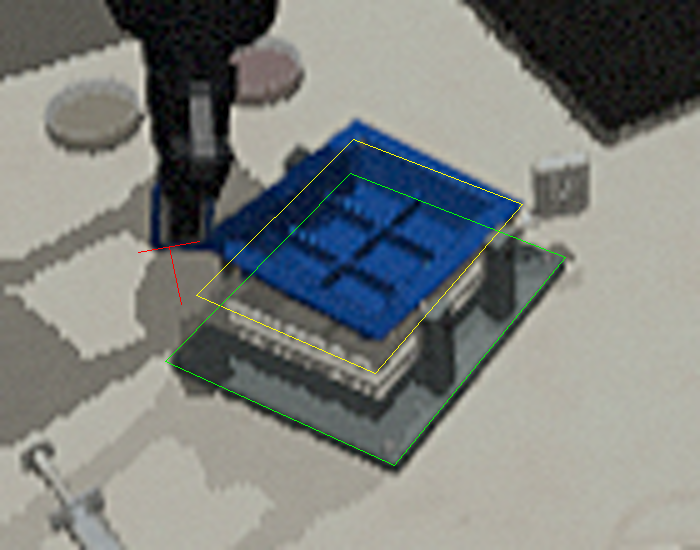

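Call:
{"op": "arm_command", "data": {
  "deltas": [-0.0003, 0, -0.0046, 0.003, 0.025, 0, -0.0008, 0.0001, -0.0093, 0.006, 0.05, 0, -0.0014, 0.0002, -0.0139, 0.009, 0.0745, 0, -0.0021, 0.0003, -0.0185, 0.012, 0.0993, 0, -0.0029, 0.0003, -0.0231, 0.015, 0.124, 0, -0.0038, 0.0005, -0.0277, 0.018, 0.149, 0, -0.0048, 0.0006, -0.0322, 0.021, 0.174, 0, -0.006, 0.0007, -0.0367, 0.024, 0.1986, 0, -0.006, 0.0007, -0.0367, 0.024, 0.1986, 0]
}}

```text
t: 7.3
position: [0.452, 0.2236, 0.135]
eef_rot: [-0.323, -2.723, 0.001]
force: [-0.8, 4.7, 0.4]
gripper_width: 0.009
```

Run:
```python
from h import *
st=monitor.state(); print(st["t"],st["position"],st["eef_rot"],st["force"],st["wrist_torque"],st["gripper_width"],st["q"])
p=viewer.camera("scene"); overlay(p,np.array([.528,.2137,.052]),31.7,"pics/s6.png",(210,150,350,260),5)
for t in ["tray","tab","far_corner","stack"]:
    for d in models.tip_of(t,p)[:2]: print(t,round(d["p"],2),np.round(w(p,d["point"])[:3],4))
R0=R.from_rotvec(st["eef_rot"]); 
for dz in (.02,.06,.1): print(tooltarget(st["position"]+[0,0,dz],R0,st)[0])
```

```text
7.3 [0.45200197 0.2235623  0.13495624] [-3.22992811e-01 -2.72310572e+00  5.69060203e-04] [-0.81728984  4.67577759  0.40523772] [ 0.73162234 -0.09168552  0.19621691] 0.008987951826659409 [ 0.30053945  0.2676125   1.83902382  0.16057573  1.40529346 -1.09036402]
tray 0.74 [0.5385 0.2099 0.0889]
tab 0.75 [0.4581 0.2237 0.1498]
stack 0.83 [0.53   0.2146 0.0017]
[ 0.0077 -0.0009 -0.0184]
[ 0.0232 -0.0028 -0.0553]
[ 0.0386 -0.0046 -0.0921]
```

View pics/s6.png

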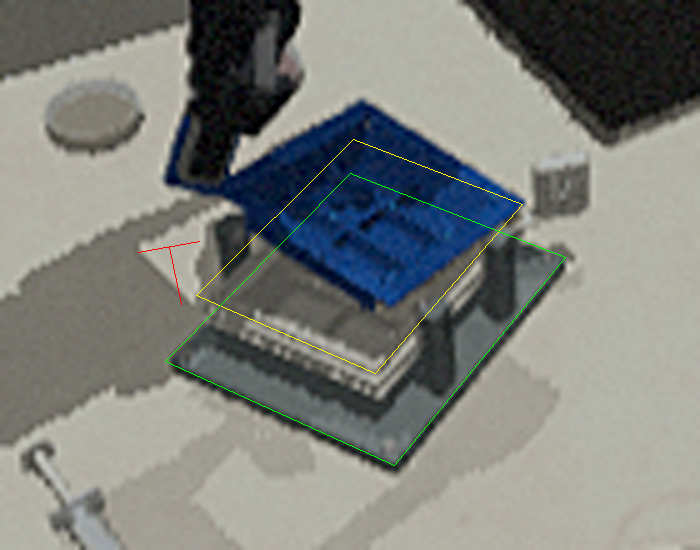

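Call:
{"op": "arm_command", "data": {
  "deltas": [0.0039, -0.0005, -0.0092, 0, 0, 0, 0.0077, -0.0009, -0.0184, 0, 0, 0, 0.0135, -0.0016, -0.032, 0, 0, 0, 0.0193, -0.0023, -0.046, 0, 0, 0, 0.0251, -0.003, -0.06, 0, 0, 0, 0.0309, -0.0037, -0.0737, 0, 0, 0, 0.0386, -0.0046, -0.0921, 0, 0, 0, 0.0463, -0.0055, -0.11, 0, 0, 0, 0.0463, -0.0055, -0.11, 0, 0, 0, 0.0463, -0.0055, -0.11, 0, 0, 0]
}}

```text
t: 8.8
position: [0.4508, 0.2235, 0.254]
eef_rot: [-0.323, -2.722, 0.002]
force: [0.1, 0.3, -0.9]
gripper_width: 0.0088
```

Run:
```python
from h import *
st=monitor.state(); print(st["t"],st["position"],st["eef_rot"],st["force"],st["wrist_torque"],st["gripper_width"],st["q"])
p=viewer.camera("scene"); overlay(p,np.array([.528,.2137,.052]),31.7,"pics/s7.png",(210,110,350,260),5)
for t in ["tray","tab","far_corner","stack"]:
    for d in models.tip_of(t,p)[:2]: print(t,round(d["p"],2),np.round(w(p,d["point"])[:3],4))
p=viewer.camera("top"); overlay(p,np.array([.528,.2137,.052]),31.7,"pics/t7.png",(220,175,350,295),5)
for t in ["tray","tab","far_corner","stack","light_panel"]:
    for d in models.tip_of(t,p)[:1]: print(t,round(d["p"],2),np.round(w(p,d["point"])[:3],4))
```

```text
8.8 [0.45077417 0.22352189 0.25396894] [-3.22523501e-01 -2.72231714e+00  1.54370652e-03] [ 0.06182658  0.33095709 -0.94938268] [-0.03909084 -0.15194268 -0.03735981] 0.008827430091422242 [ 0.30126387  0.16625542  1.73034541  0.15840749  1.61362969 -1.05645325]
tray 0.93 [0.5388 0.2107 0.2062]
tab 0.58 [0.4559 0.22   0.2712]
far_corner 0.64 [0.6194 0.2012 0.1709]
stack 0.75 [0.5278 0.2141 0.003 ]
stack 0.71 [ 0.4492  0.4474 -0.0019]
tray 0.92 [0.5308 0.2084 0.2013]
tab 0.8 [0.4528 0.2182 0.268 ]
far_corner 0.58 [0.6157 0.2035 0.169 ]
light_panel 0.73 [ 0.6027 -0.0939 -0.0015]
```

View pics/s7.png

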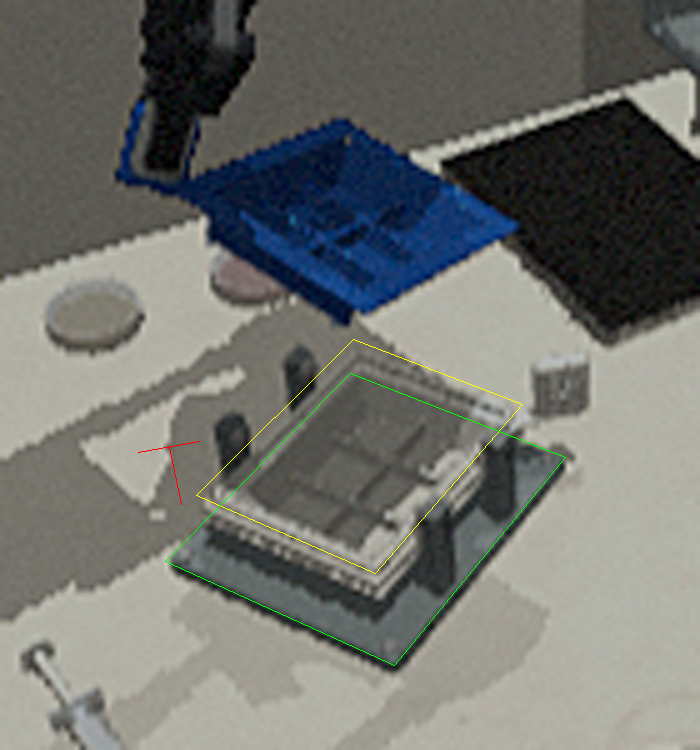

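View pics/t7.png

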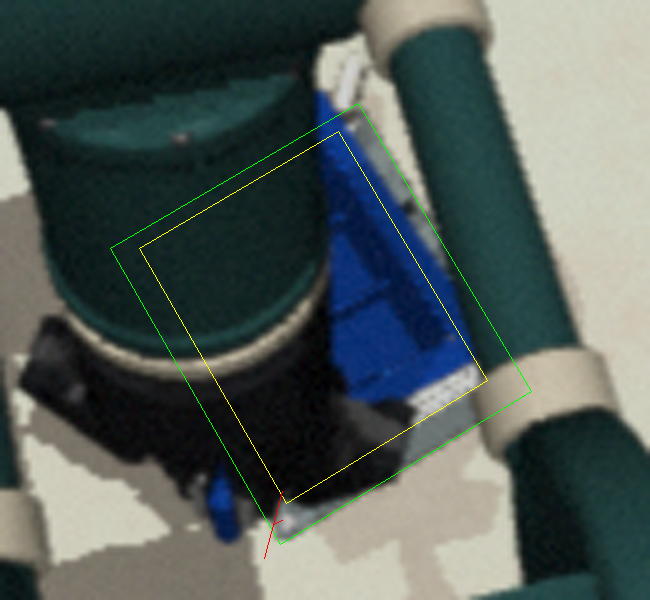

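Run:
```python
from h import *
st=monitor.state(); R0=R.from_rotvec(st["eef_rot"]); P=st["position"]
Rt=R.from_rotvec([.3695,3.1194,.0004]); T=np.array([.507,-.082,.235])
print((R0.inv()*Rt).as_rotvec())
rv=(R0.inv()*Rt).as_rotvec()
for k in range(1,13):
    s=min(1,k/11); s=s*s*(3-2*s)
    print(np.round(np.r_[R0.inv().apply((T-P)*s),rv*min(1,k/8)],4).tolist())
```

```text
[-4.83952105e-02 -3.97736864e-01 -3.02571483e-05]
[-0.0029, -0.0066, -0.0004, -0.006, -0.0497, -0.0]
[-0.011, -0.0248, -0.0016, -0.0121, -0.0994, -0.0]
[-0.023, -0.0519, -0.0033, -0.0181, -0.1492, -0.0]
[-0.0379, -0.0854, -0.0054, -0.0242, -0.1989, -0.0]
[-0.0545, -0.1227, -0.0077, -0.0302, -0.2486, -0.0]
[-0.0717, -0.1613, -0.0101, -0.0363, -0.2983, -0.0]
[-0.0883, -0.1987, -0.0125, -0.0423, -0.348, -0.0]
[-0.1032, -0.2322, -0.0146, -0.0484, -0.3977, -0.0]
[-0.1152, -0.2593, -0.0163, -0.0484, -0.3977, -0.0]
[-0.1233, -0.2774, -0.0174, -0.0484, -0.3977, -0.0]
[-0.1262, -0.284, -0.0178, -0.0484, -0.3977, -0.0]
[-0.1262, -0.284, -0.0178, -0.0484, -0.3977, -0.0]
```

Call:
{"op": "arm_command", "data": {
  "deltas": [-0.003, -0.0066, -0.0004, -0.006, -0.05, 0, -0.011, -0.025, -0.0016, -0.012, -0.1, 0, -0.023, -0.052, -0.0033, -0.018, -0.15, 0, -0.038, -0.0855, -0.0054, -0.024, -0.2, 0, -0.0545, -0.123, -0.0077, -0.03, -0.25, 0, -0.0717, -0.161, -0.01, -0.036, -0.3, 0, -0.088, -0.199, -0.0125, -0.042, -0.35, 0, -0.103, -0.232, -0.0146, -0.048, -0.398, 0, -0.115, -0.259, -0.0163, -0.048, -0.398, 0, -0.123, -0.277, -0.0174, -0.048, -0.398, 0, -0.126, -0.284, -0.018, -0.048, -0.398, 0, -0.126, -0.284, -0.018, -0.048, -0.398, 0]
}}

```text
t: 10.85
position: [0.507, -0.0818, 0.2352]
eef_rot: [0.37, 3.119, 0.001]
force: [0.3, 0.3, -0.6]
gripper_width: 0.0093
```

Call:
{"op": "arm_command", "data": {
  "deltas": [0, 0, 0.015, 0, 0, 0, 0, 0, 0.035, 0, 0, 0, 0, 0, 0.055, 0, 0, 0, 0, 0, 0.075, 0, 0, 0, 0, 0, 0.08, 0, 0, 0, 0, 0, 0.08, 0, 0, 0, 0, 0, 0.08, 0, 0, 0, 0, 0, 0.08, 0, 0, 0]
}}

```text
t: 11.85
position: [0.5077, -0.0821, 0.1563]
eef_rot: [0.369, 3.117, -0.0]
force: [-0.5, 0.4, -0.2]
gripper_width: 0.0088
```

Run:
```python
from h import *
st=monitor.state(); print(st["t"],st["position"],st["eef_rot"],st["force"],st["wrist_torque"],st["gripper_width"],st["q"],st["joint_vel"].round(4))
for n in ("scene","top"):
  p=viewer.camera(n); cv2.imwrite(f"pics/{n}8.png",p["frame"])
  for t in ["tray","tab","far_corner","stack","light_panel","beaker","timer","marker_red","petri_a"]:
    for d in models.tip_of(t,p)[:2]: print(t,round(d["p"],2),np.round(w(p,d["point"])[:3],4))
```

```text
11.85 [ 0.50765755 -0.08207933  0.15631664] [ 3.69100357e-01  3.11723502e+00 -3.37614199e-04] [-0.47830134  0.42870222 -0.17915976] [ 0.0143869   0.0521557  -0.01716477] 0.008804513346648491 [-2.08747880e-01  1.87753161e-02  2.02603544e+00  2.26361575e-05
  1.09419127e+00 -1.54383940e+00] [-0.0022  0.0003  0.0029 -0.0013  0.0018 -0.0013]
tray 0.55 [ 0.6035 -0.0994  0.1451]
tab 0.71 [ 0.5061 -0.0849  0.1739]
far_corner 0.6 [ 0.6937 -0.1068  0.1474]
stack 0.59 [0.5281 0.2147 0.0019]
light_panel 0.94 [ 6.053e-01 -9.360e-02 -2.000e-04]
beaker 0.58 [ 7.628e-01  1.422e-01 -4.000e-04]
timer 0.95 [ 0.7651 -0.1468 -0.0029]
marker_red 0.66 [ 0.7655 -0.0008  0.0052]
petri_a 0.65 [ 0.4481  0.4475 -0.0033]
petri_a 0.54 [ 0.5505  0.4365 -0.0015]
tray 0.74 [ 0.6017 -0.0933  0.1401]
tab 0.78 [ 0.5033 -0.0869  0.1704]
far_corner 0.6 [ 0.6886 -0.102   0.142 ]
far_corner 0.43 [0.5522 0.4431 0.0023]
stack 0.86 [0.5289 0.2162 0.0016]
light_panel 0.56 [ 0.6039 -0.0958 -0.0028]
beaker 0.61 [ 0.7585  0.1439 -0.001 ]
beaker 0.61 [ 0.6048 -0.097  -0.0035]
timer 0.68 [ 0.7633 -0.1501 -0.0032]
marker_red 0.65 [7.668e-01 4.100e-03 7.000e-04]
petri_a 0.77 [0.5501 0.4381 0.002 ]
petri_a 0.69 [ 0.4506  0.4482 -0.0011]
```

View pics/scene8.png

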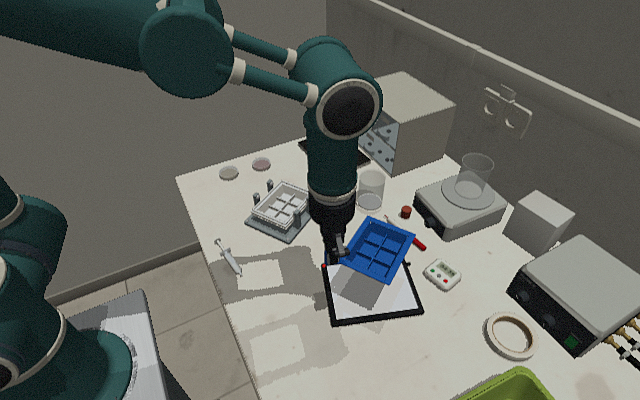

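View pics/top8.png

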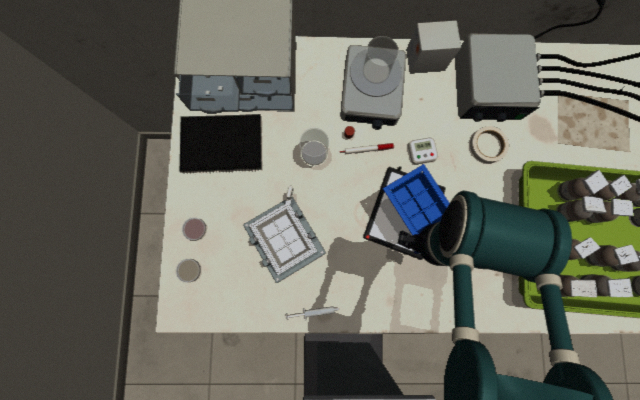

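The tray is centred over the panel, level and about 13 cm up, and everything else is where it was. I'll let it settle briefly and hand in.

Call:
{"op": "arm_command", "data": {
  "deltas": [0, 0, 0, 0, 0, 0, 0, 0, 0, 0, 0, 0, 0, 0, 0, 0, 0, 0, 0, 0, 0, 0, 0, 0]
}}

```text
t: 13.35
position: [0.5069, -0.082, 0.1553]
eef_rot: [0.369, 3.119, -0.0]
force: [0.2, 0.7, -0.3]
gripper_width: 0.0086
```

Run:
```python
from h import *
st=monitor.state(); print(st["t"],st["position"],st["force"],st["gripper_width"],abs(st["joint_vel"]).max())
print(sign_off())
```

```text
13.35 [ 0.50694478 -0.08198263  0.15532935] [ 0.18422317  0.6715386  -0.28984245] 0.008560276963955006 0.0015586236256538973
the job is handed in; nothing more can be done
None
```

I peeled the blue tray off the stack and handed the job in at 13.4 s, still holding it over the light panel. No verdict was reported, so success is judged from my own checks only.

- **Peel:** I gripped the corner tab with 70 N and turned the tray up about the far corner by 0.2 rad. A check there showed the far corner still at its seat, at about 56 mm against 52 mm nominal. I then went on to 0.4 rad and lifted the tray clear. The side force stayed under about 5 N.
- **Present:** I levelled the tray while carrying it across, then lowered it over the panel.

Last checks, from the scene and top cameras:

| Check | Result |
|---|---|
| Tray centre | about (0.603, -0.096, 0.142) m |
| Panel middle | about (0.604, -0.095) m, so a few mm off sideways |
| Height above the panel face | about 13 cm |
| Level | yes, to within measurement error |
| Fingers | closed on the tab, about 9 mm opening, arm at rest |
| White trays and holder | standing in place to within a few mm |
| Beaker, timer, marker, petri dishes | look in place in both pictures; positions measured only at the end, except one petri dish and (top view) the timer |

The two cameras disagreed by up to about 6 mm on the tray's position, well inside the 50 mm limit. The networks also gave a few wrong detections, such as a "beaker" at the panel and a "stack" at a petri dish. I discarded these after checking the pictures.

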